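# Raise the guard arm and load the bush into the roughness tester

## Robot

A 7-joint arm with a two-finger parallel gripper is mounted at the origin on the work surface. World frame = base frame: x ahead of the robot, y to its left, z up, the work surface at z = 0. Lengths are in mm, angles in degrees, forces in N, time in s.
With the tool pointing down it reaches from about 400 to 900 mm from the base axis. Payload 5.5 kg.
Tool frame: the origin (TCP) lies at the very end of the fingers, on their centre line; the grasp point (between the pads) lies behind it (hold_point_z is the z of the grasp point in the tool frame, in mm); z points along the fingers, y is the line along which they close (so a half turn about z gives the same grasp; the last joint's range is limited). The gripper opens to 92 mm and grips with 3 to 60 N. Pads are 19 mm wide; open, the fingers measure 130 mm over their backs; the gripper's body (75 mm by 190 mm) begins 47 mm behind the grasp point.
Start: joints at [-54.248, 28.699, -24.465, 88.831, 12.651, 65.22, -12.049], TCP at [229.427, 608.164, 199.729] pointing down, gripper open.
Joint ranges: [-164.97, 164.97], [-17.58, 116.51], [-87.97, 89.64], [11.32, 138.91], [-80.73, 260.73], [10.89, 115.49], [-147.41, 147.41]. Speed limits (degrees/s): [147.25, 147.25, 180, 180, 180, 180, 180].

## Interface

Orientations are given as a 3x3 rotation matrix whose columns are the frame's x, y, z axes.
In Python, from rig import * gives the robot as it stands.
- The arm moves only by the tool move_arm, never from a script. Its argument "motion" is text: rows parted by semicolons, each of 7 numbers parted by spaces: the turn, a rotation vector about the tool's x, y, z in degrees, then the shift along the tool's x, y, z in m, then the finger opening in m, from 0 to 0.0918. A call has 1 to 8 rows; each row is the pose to reach, as a shift and turn from the pose commanded when the call began, along the tool's axes at that moment; what a row does not reach only later rows make up. A row lasts 1/10 s, in which the tool goes at most 50 mm and 8.59 degrees, less where a joint would pass 70% of its speed; a pose out of reach is approached as far as the arm can. A call with a gripper value outside its range is refused whole. The fingers move at their own pace and stop on an object; the grip force is fixed at half the most. Time passes only in rows, so rows that repeat a pose let the fingers close. It gives the time, the measured TCP pose, the force, the opening and the grip force at its end, in the units of the state.
- state(): the state, without advancing time (a new reading comes with each control period).
- camera(name): name is "scene" or "side" or "wrist"; returns the picture (420x560x3 uint8, blue, green, red); there is no depth.
- get_calibration(name): a dict with "intrinsics" (3x3 intrinsics, pixels), "dist" ([k1, k2, p1, p2, k3] as OpenCV has them; the pictures are not rectified), "rvec" (rotation vector, rad) and "tvec" (3), from world to camera coordinates, as OpenCV has them; the wrist camera has in their place "tool_from_camera" (4x4, takes a point from camera to tool coordinates, whose origin is the TCP and whose axes are the flange's). Camera axes: x right, y down, z forward; pixel columns grow to the right and rows downward; lengths in mm; the calibration is good to about 2 mm. A picture is of the moment at which its call begins: read the wrist's pose just before it. get_calibration takes no time and is no camera call.
- close_job(): hands the job in; it is judged then, once.
Trained networks look in the newest picture that a camera, given by its name, has taken for a name from the list of things; names that differ only in an ending like _2 or _b are one class to them, and where a whole thing is asked for, a point or a joint stands for the part that bears it (a point fixed in the world has none). Each returns a list of dicts, best first, with "score" (0 to 1); they miss things now and then, are a little off and sometimes report something else, mostly with a low value. They report only what shows in the picture. A call takes as long as a camera call. They do not tell look-alikes from the thing itself.
- recognise(label, camera): "centre" ([column, row] in pixels, amid what is visible of it).
- silhouettes(label, camera): "pixels" (420x560 bool, what is visible of it) and "centre" ([column, row] in pixels, amid what is visible of it).
The state is a dict: "time": time; "joint_positions": joint angles; "qvel": joint speeds; "joint_efforts": joint torques, N m; "position": TCP position; "eef_rot": TCP orientation; "wrist_force": force on the tool from outside, world axes, zero at the start; "ft_torque": the same for the moment, N m; "width": finger opening in mm; "grip_force": force on a finger pad.
Only numpy, scipy, OpenCV 4.12 (cv2) and the standard library are available. Lean on these libraries where they do the work, as an engineer would, in place of code of your own. Each camera call takes 0.05 s, during which the arm holds its last target. There are 200 camera calls.

## Task

Push the counterweighted guard arm across the slideway up past its balance point, without touching the counterweight, and let go so that it stays raised by itself. Then push the bronze bush that stands in the slideway along it, through the open gate, until it rests against the end stop. The bush is only to be pushed, never lifted or tipped, and the other things on the bench stay where they are.

Things in the scene. Friction and masses are not known exactly. Their poses are not given: they have to be found in the camera images.
- slideway: fixed grey steel slide plate, 300 long (local x -160 to +140), 90 wide, top 12 above the table, with two aluminium rails (inner faces local y = +-28, tops 24 above the table) that guide the bush along local +x, away from the robot. Origin on the table under the lane's centre line, at the gate; z up. Stands anywhere in about 50 x 200 mm, turned up to 0.3 rad
- guard_arm (a joint): angle of the guard arm about its level hinge (parallel to local x): 0 = down, level across the lane on a rest post; grows as the free end rises; 1.57 upright; 1.92 = raised stop, leaning off the lane. Balances at about 0.8 (0.7 to 0.95): below it sinks back to 0, above it rises on by itself (damped, 1 to 2 s) and stays. 1 to 3 N upwards at the free end lifts it
- hinge (a point): hinge axis of the guard arm, at slideway-local (0, 120, 85) mm, in an ivory fork (x = -35 to +35, y = 104 to 136, 98 high). The lowered arm, a 16 x 16 aluminium bar, runs from it across the lane to local -y, its centre 85 above the table, resting on a slim steel post (14 x 10 mm) at y = -50
- free_end (a point): centre line of the arm's free end, 205 from the hinge, middle of a black round rubber sleeve of diameter 22, length 60 (175 to 235 from the hinge). The space under the sleeve is free down to the table. A thin gate plate, 98 to 142 from the hinge, hangs from the arm to 56 below its centre line and bars the lane
- counterweight: dark steel cylinder of diameter 48, length 45, on a bent tail of the arm behind and above the hinge (30 beyond it, 55 above it when the arm is down); origin at its centre. Not to be touched
- bush: the bronze bush standing in the slideway on the robot's side of the gate: a plain ring of outer diameter 50, bore 36, height 40, 0.2 to 0.35 kg; origin at the centre of its underside, z along its axis. Starts 70 to 100 mm before the gate; slides at 1 to 4 N, 3 mm play to each rail
- seat (a point): point on the slideway's top (12 above the table) where the bush's origin is when the bush is against the end stop: slideway-local (75, 0, 12) mm. The stop is a steel wall 70 wide, its top 57 above the table, its face at local x = 100; behind it a yellow-brown instrument box, 60 high, to x = 220
- bush_b: second bronze bush like the task's one, diameter 50, height 40, standing on the table; origin at the centre of its underside; bystander, leave alone
- bush_c: wider, lower bronze bush, diameter 60, height 30, standing on the table; origin at the centre of its underside; bystander, leave alone
- test_block: round flat steel hardness reference block, diameter 64, height 12; origin at the centre of its underside; bystander, leave alone
- vee_block: dark steel vee block, 70 x 50 x 48 high; origin at the centre of its underside; bystander, leave alone
- holder: small measuring stand with a 85 x 60 steel foot, a rod and a head, 85 high; origin at the centre of its underside; bystander, leave alone
- oil_bottle: white bottle, diameter 60, height 140; origin at the centre of its underside; bystander, leave alone
- driver: screwdriver, 160 long, lying; bystander, leave alone
Mind the look-alikes: they are no part of the job. What is shaped like the bush but green is not meant.

How it is judged:
By the outcome, as a careful person would: the job done as asked, in the order asked, and still so for the second after the job is handed in, with the robot touching nothing.
It also fails if it takes over 54 s, if anything falls off the work surface, if the arm or the gripper's body presses on something with over 40 N, if the wrist force passes 120 N, or if a joint passes its speed limit or range.

## Working session

There is one attempt and no reset: what is moved stays moved. The work goes in short steps, Python scripts to look and compute and a tool call to move; the robot and the scene stay as the last step left them, time stands still between calls to the robot, and variables do not carry over. Pictures are saved under pics/ and viewed, at most 10 in all, crops included, and the job is handed in when it is done.

Besides the shell and the picture viewer there is one more tool, called in YAML: its name, and indented under it one key for each argument. move_arm: Moves the arm, as the interface text tells. Its arguments: {"type":"object","properties":{"motion":{"type":"string"}},"required":["motion"]}

```bash
mkdir -p pics; ls; python3 - <<'E'
from rig import *
import cv2,numpy as np
s=state();print(s['time'],s['position'],s['eef_rot'],s['width'])
ims=[]
for c in("scene","side"):
    im=camera(c);cv2.imwrite(f'pics/{c}0.png',im)
    k=get_calibration(c);print(c,k)
    for l in("slideway","guard_arm","hinge","free_end","counterweight","bush","seat","bush_c","holder","oil_bottle","vee_block","test_block","driver"):
        try:print(l,[(np.round(r['centre']).tolist(),round(r['score'],2)) for r in recognise(l,c)][:4])
        except Exception as e:print(l,e)
E
```

```text
pics
0.0 [229.27774361 607.42821666 198.67954293] [[-9.35636939e-01  3.52963264e-01 -6.72096328e-04]
 [ 3.52963904e-01  9.35635200e-01 -1.80404923e-03]
 [-7.92612293e-06 -1.92516085e-03 -9.99998147e-01]] 91.28387517912132
scene {'intrinsics': array([[501.11953584,   0.        , 285.52933139],
       [  0.        , 501.11953584, 219.8859532 ],
       [  0.        ,   0.        ,   1.        ]]), 'dist': array([-0.01486811,  0.        ,  0.        ,  0.        ,  0.        ]), 'rvec': array([ 1.94102254,  1.77252052, -0.54229037]), 'tvec': array([ -39.72120852, -408.62077874, 1648.44729403])}
slideway [([326.0, 244.0], 0.76), ([268.0, 216.0], 0.17)]
guard_arm [([342.0, 229.0], 0.86)]
hinge [([327.0, 244.0], 0.97)]
free_end [([342.0, 226.0], 0.67)]
counterweight [([385.0, 216.0], 0.97)]
bush [([242.0, 277.0], 0.92), ([369.0, 178.0], 0.77), ([315.0, 214.0], 0.73), ([277.0, 261.0], 0.69)]
seat [([330.0, 247.0], 0.68)]
bush_c [([242.0, 277.0], 0.92), ([369.0, 178.0], 0.77), ([315.0, 214.0], 0.73), ([277.0, 261.0], 0.69)]
holder [([441.0, 205.0], 0.7)]
oil_bottle [([116.0, 234.0], 0.84)]
ve
[... 404 characters left out ...]
91081]), 'tvec': array([-509.36956602,  249.20340099, 1127.24733871])}
slideway [([276.0, 206.0], 0.81)]
guard_arm [([304.0, 227.0], 0.74), ([260.0, 246.0], 0.65), ([269.0, 185.0], 0.59), ([260.0, 158.0], 0.42)]
hinge [([273.0, 208.0], 0.61)]
free_end [([266.0, 186.0], 0.94)]
counterweight [([256.0, 157.0], 0.62)]
bush [([305.0, 229.0], 0.79), ([326.0, 241.0], 0.73), ([254.0, 219.0], 0.64), ([201.0, 197.0], 0.6)]
seat [([278.0, 201.0], 0.79)]
bush_c [([305.0, 229.0], 0.79), ([326.0, 241.0], 0.73), ([254.0, 219.0], 0.64), ([201.0, 197.0], 0.6)]
holder []
oil_bottle [([347.0, 337.0], 0.97), ([278.0, 205.0], 0.22)]
vee_block []
test_block [([262.0, 247.0], 0.79)]
driver [([290.0, 357.0], 0.95)]
```

```bash
python3 - <<'E'
import cv2
for c,(x,y) in {'scene':(90,120),'side':(130,110)}.items():
    im=cv2.imread(f'pics/{c}0.png');w,h=(380,220) if c=='scene' else (270,270)
    f=2.1 if c=='scene' else 2.2
    cv2.imwrite(f'pics/{c}0c.png',cv2.resize(im[y:y+h,x:x+w],None,fx=f,fy=f,interpolation=cv2.INTER_CUBIC))
E
```

```text
(no output)
```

View pics/scene0c.png

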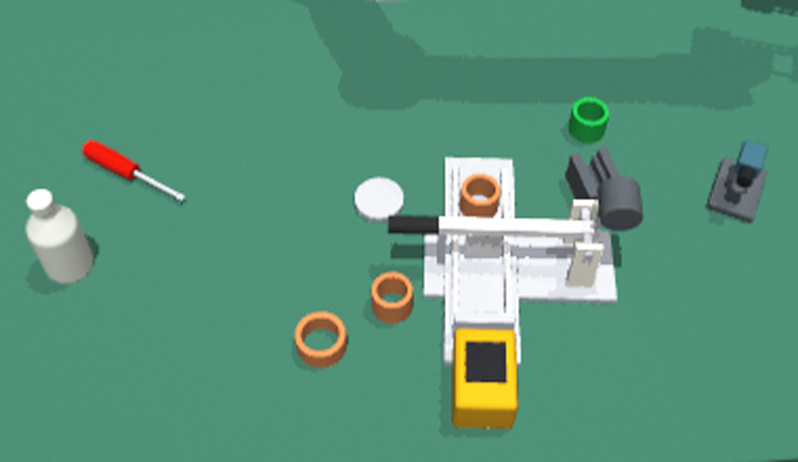

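View pics/side0c.png

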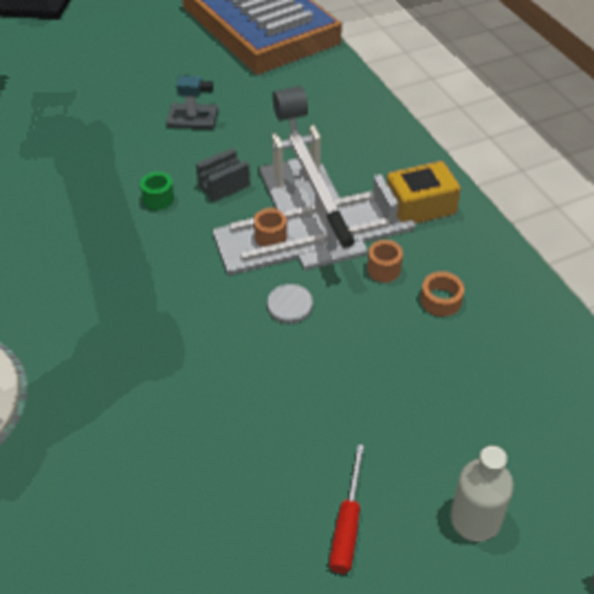

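The bush in the slideway is at about scene (319,210) and side (253,211). The guard lies across the lane with its sleeve on the -y side. The green ring, two bronze rings and the test block are nearby. I'll fit the slideway pose from the features I picked.

```bash
cat > h.py <<'E'
import numpy as np,cv2
from rig import *
def proj(c,P):
    k=get_calibration(c);return cv2.projectPoints(np.float64(P).reshape(-1,3),k['rvec'],k['tvec'],k['intrinsics'],k['dist'])[0][:,0]
def ray_z(c,uv,z):
    k=get_calibration(c);R=cv2.Rodrigues(k['rvec'])[0]
    p=cv2.undistortPoints(np.float64([[uv]]),k['intrinsics'],k['dist'])[0,0]
    C=-R.T@k['tvec'];d=R.T@np.r_[p,1];return C+d*(z-C[2])/d[2]
def L2W(q,P):
    c,s=np.cos(q[2]),np.sin(q[2]);P=np.float64(P).reshape(-1,3)
    return np.c_[q[0]+c*P[:,0]-s*P[:,1],q[1]+s*P[:,0]+c*P[:,1],P[:,2]]
E
python3 - <<'E'
from h import *
from scipy.optimize import least_squares
sc=[((-160,-45,12),(446,158)),((-160,45,12),(513,158)),((0,-115,85),(388,224)),((0,-55,85),(439,226)),((0,150,140),(620,202)),((100,-35,57),(455,325)),((100,35,57),(517,325))]
sd=[((-160,45,12),(214,230)),((-160,-45,12),(229,272)),((0,-115,85),(348,240)),((0,150,140),(290,103))]
D=[('scene',[a for a,_ in sc],np.array([(90+u/2.1,120+v/2.1) for _,(u,v) in sc])),('side',[a for a,_ in sd],np.array([(130+u/2.2,110+v/2.2) for _,(u,v) in sd]))]
f=lambda q:np.concatenate([(proj(c,L2W(q,P))-z).ravel() for c,P,z in D])
q0=[*ray_z('scene',(320,230),12)[:2],0]
r=least_squares(f,q0,loss='soft_l1',x_scale=[10,10,.1]);q=r.x
print(q,np.degrees(q[2]));print(np.round(f(q).reshape(-1,2),1).tolist())
c,s=np.cos(q[2]),np.sin(q[2])
def loc(p):d=p[:2]-q[:2];return np.round([c*d[0]+s*d[1],-s*d[0]+c*d[1]])
print('bush',loc(ray_z('scene',(90+481/2.1,120+190/2.1),52)),loc(ray_z('side',(130+270/2.2,110+217/2.2),52)))
for n,uv,z in [('block',(379,198),12),('bush_b',(392,286),40),('bush_c',(320,334),30),('green',(589,113),40),('vee',(590,175),30)]:
    w=ray_z('scene',(90+uv[0]/2.1,120+uv[1]/2.1),z);print(n,w.round(),loc(w))
print('tip',L2W(q,[(0,-100,85),(0,-205+120,85)]).round())
E
```

```text
[ 5.92423592e+02  7.12847314e+01 -1.11584821e-01] -6.393339318826219
[[-0.6, 0.0], [-0.2, 0.7], [0.3, 0.9], [0.1, 0.5], [0.1, 0.9], [0.3, -5.7], [-0.3, -5.1], [-0.4, -0.4], [-0.2, -0.9], [0.4, 1.1], [-0.1, -0.1]]
bush [-80.  -1.] [-80.   2.]
block [486. -48.  12.] [ -92. -130.]
bush_b [636. -44.  40.] [  56. -109.]
bush_c [ 687. -132.   30.] [ 117. -192.]
green [390. 242.  40.] [-220.  147.]
vee [485. 227.  30.] [-124.  142.]
tip [[581. -28.  85.]
 [583. -13.  85.]]
```

```bash
cat >> h.py <<'E'
from scipy.spatial.transform import Rotation as Ro
Q=[592.4,71.3,-.1116]
def ori(t):
    A=np.array([[-1,0,0],[0,1,0],[0,0,-1.]]) # tool down, y=local y
    return Ro.from_euler('z',Q[2]).as_matrix()@Ro.from_euler('y',-t,degrees=True).as_matrix()@A
def row(loc,t,R0=None,p0=None):
    s=state();R0=s['eef_rot'] if R0 is None else R0;p0=s['position'] if p0 is None else p0
    w=L2W(Q,loc)[0];d=R0.T@(w-p0)/1000;rv=Ro.from_matrix(R0.T@ori(t)).as_rotvec(degrees=True)
    print(loc,t,w.round(),' '.join(f'{v:.1f}' for v in rv),' '.join(f'{v:.4f}' for v in d))
def where():
    s=state();c,sn=np.cos(Q[2]),np.sin(Q[2]);d=s['position']-np.r_[Q[:2],0]
    print('t',s['time'],'world',s['position'].round(1),'loc',np.round([c*d[0]+sn*d[1],-sn*d[0]+c*d[1],d[2]],1),'z',s['eef_rot'][:,2].round(3),'F',np.round(s['wrist_force'],1),'j',np.round(s['joint_positions'],1),'w',s['width'])
E
python3 -c "
from h import *
import rig;print([n for n in dir(rig) if not n.startswith('_')], state().keys());where();row((-60,-90,230),0)"
```

```text
['MotionError', 'camera', 'close_job', 'get_calibration', 'hold_point_z', 'recognise', 'silhouettes', 'state'] dict_keys(['time', 'joint_positions', 'qvel', 'joint_efforts', 'position', 'eef_rot', 'wrist_force', 'ft_torque', 'grip_force', 'width'])
t 1.4 world [229.5 608.1 199.7] loc [-420.5  493.1  199.7] z [ 0.  0. -1.] F [-0.   0.1  0.4] j [-54.2  28.7 -24.5  88.8  12.7  65.2 -12. ] w 91.56456797609926
(-60, -90, 230) 0 [523. -11. 230.] 0.0 -0.0 -14.3 -0.4931 -0.4762 -0.0303
```

move_arm:
  motion: "0 0 -14.3 -0.493 -0.476 -0.03 0;0 0 -14.3 -0.493 -0.476 -0.03 0;0 0 -14.3 -0.493 -0.476 -0.03 0;0 0 -14.3 -0.493 -0.476 -0.03 0;0 0 -14.3 -0.493 -0.476 -0.03 0;0 0 -14.3 -0.493 -0.476 -0.03 0;0 0 -14.3 -0.493 -0.476 -0.03 0;0 0 -14.3 -0.493 -0.476 -0.03 0"

```text
time: 2.2
position: [401.1, 245.1, 217.7]
eef_rot: [[-0.994, 0.111, 0.001], [0.111, 0.994, 0.0], [-0.001, 0.001, -1.0]]
wrist_force: [0.5, 0.6, 0.5]
width: 32.1
grip_force: 0.0
```

```bash
python3 -c "
from h import *
import rig;print(rig.hold_point_z);where();row((-60,-90,230),0);row((-60,-90,230),60)"
```

```text
-18.8
t 2.2 world [401.1 245.1 217.7] loc [-209.5  151.4  217.7] z [ 0.001  0.    -1.   ] F [0.5 0.6 0.5] j [-16.1   8.1 -20.2 112.8   3.3  59.6  45.8] w 32.06481650593367
(-60, -90, 230) 0 [523. -11. 230.] 0.0 0.1 0.0 -0.1494 -0.2415 -0.0123
(-60, -90, 230) 60 [523. -11. 230.] 0.0 -59.9 0.0 -0.1494 -0.2415 -0.0123
```

move_arm:
  motion: "0 0 0 -0.149 -0.242 -0.012 0;0 0 0 -0.149 -0.242 -0.012 0;0 -60 0 -0.149 -0.242 -0.012 0;0 -60 0 -0.149 -0.242 -0.012 0;0 -60 0 -0.149 -0.242 -0.012 0;0 -60 0 -0.149 -0.242 -0.012 0;0 -60 0 -0.149 -0.242 -0.012 0;0 -60 0 -0.149 -0.242 -0.012 0"

```text
time: 3.0
position: [537.8, -17.9, 240.2]
eef_rot: [[-0.755, 0.142, 0.64], [0.088, 0.989, -0.116], [-0.65, -0.031, -0.759]]
wrist_force: [0.7, 0.1, 1.1]
width: 0.6
grip_force: 0.0
```

```bash
python3 -c "
from h import *
where();row((-60,-90,230),60)"
```

```text
t 3.0 world [537.8 -17.9 240.2] loc [-44.3 -94.7 240.2] z [ 0.64  -0.116 -0.759] F [0.7 0.1 1.1] j [ 17.7  -7.2 -26.3 138.1  44.8  13.5  32.4] w 0.6034774693754024
(-60, -90, 230) 60 [523. -11. 230.] -2.5 -19.5 0.2 0.0186 0.0045 -0.0026
```

```bash
python3 -c "
from h import *
for p in [(-60,-97,100),(-60,-97,38),(0,-97,38)]: row(p,40)"
```

```text
(-60, -97, 100) 40 [522. -18. 100.] -2.5 0.5 -0.2 0.1030 0.0016 0.0964
(-60, -97, 38) 40 [522. -18.  38.] -2.5 0.5 -0.2 0.1433 0.0035 0.1435
(0, -97, 38) 40 [582. -25.  38.] -2.5 0.5 -0.2 0.0977 0.0054 0.1824
```

move_arm:
  motion: "-2.5 0.5 0 0.103 0.0015 0.096 0;-2.5 0.5 0 0.103 0.0015 0.096 0;-2.5 0.5 0 0.103 0.0015 0.096 0;-2.5 0.5 0 0.103 0.0015 0.096 0;-2.5 0.5 0 0.123 0.0025 0.12 0;-2.5 0.5 0 0.143 0.0035 0.1435 0;-2.5 0.5 0 0.143 0.0035 0.1435 0;-2.5 0.5 0 0.143 0.0035 0.1435 0"

```text
time: 3.8
position: [524.6, -19.6, 39.5]
eef_rot: [[-0.868, 0.035, 0.496], [-0.02, 0.994, -0.107], [-0.497, -0.103, -0.862]]
wrist_force: [0.2, 0.6, -0.9]
width: 0.5
grip_force: 0.0
```

```bash
python3 - <<'E'
from h import *
where();row((0,-97,38),40)
a=camera('side')[120:290,180:360];b=camera('scene')[150:300,230:410]
f=lambda i:cv2.resize(i,(390,390*i.shape[0]//i.shape[1]),interpolation=cv2.INTER_CUBIC)
a,b=f(a),f(b);h=min(len(a),len(b));cv2.imwrite('pics/p1.png',np.hstack([a[:h],b[:h]]))
E
```

```text
t 3.8 world [524.6 -19.6  39.5] loc [-57.3 -97.9  39.5] z [ 0.496 -0.107 -0.862] F [ 0.2  0.6 -0.9] j [ 57.2  58.  -81.  138.8 107.8  63.6  -1.5] w 0.5344216628406205
(0, -97, 38) 40 [582. -25.  38.] -2.3 -9.8 7.0 -0.0486 -0.0033 0.0302
```

View pics/p1.png

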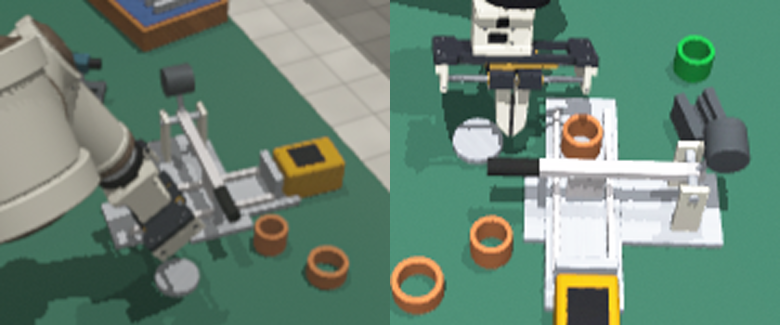

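The hand is in front of the sleeve at scene crop (510,130), clear of the bush and the test block. Next I'll move it forward under the sleeve.

move_arm:
  motion: "-2 -9 6 -0.016 -0.001 0.01 0;-2 -9 6 -0.032 -0.002 0.02 0;-2 -10 7 -0.048 -0.003 0.03 0;-2 -10 7 -0.048 -0.003 0.03 0;-2 -10 7 -0.048 -0.003 0.03 0"

```text
time: 4.4
position: [582.0, -25.6, 39.8]
eef_rot: [[-0.76, 0.111, 0.64], [0.078, 0.994, -0.08], [-0.645, -0.011, -0.764]]
wrist_force: [0.1, -0.5, 0.2]
width: 0.8
grip_force: 0.0
```

```bash
cat > arc.py <<'E'
from h import *
import sys
rho,x0=215,float(sys.argv[1])
s=state();T=s['eef_rot'];zt=T[:,2]
where()
for th in [float(v) for v in sys.argv[2:]]:
    d=11+19*np.sin(th)+8*np.cos(th)
    c=np.array([120-rho*np.cos(th)-d*np.sin(th),85+rho*np.sin(th)-d*np.cos(th)])
    print(th);row((x0,c[0],c[1]-13),40); row((x0,c[0],c[1]-13),30)
E
python3 arc.py 0 0 0.25 0.5 0.75 1.0 1.15
```

```text
t 4.4 world [582.  -25.6  39.8] loc [  0.4 -97.4  39.8] z [ 0.64  -0.08  -0.764] F [ 0.1 -0.5  0.2] j [ 61.1  80.1 -85.7 138.8 127.6  78.5  -1.2] w 0.7732550080440292
0.0
(0.0, np.float64(-95.0), np.float64(53.0)) 40 [582. -23.  53.] -0.5 0.2 0.4 -0.0082 0.0023 -0.0104
(0.0, np.float64(-95.0), np.float64(53.0)) 30 [582. -23.  53.] -0.5 10.2 0.4 -0.0082 0.0023 -0.0104
0.25
(0.0, np.float64(-94.11828203604664), np.float64(102.46894173660392)) 40 [582. -22. 102.] -0.5 0.2 0.4 -0.0401 0.0026 -0.0482
(0.0, np.float64(-94.11828203604664), np.float64(102.46894173660392)) 30 [582. -22. 102.] -0.5 10.2 0.4 -0.0401 0.0026 -0.0482
0.5
(0.0, np.float64(-81.68694376456062), np.float64(151.26789903996195)) 40 [583. -10. 151.] -0.5 0.2 0.4 -0.0717 0.0145 -0.0856
(0.0, np.float64(-81.68694376456062), np.float64(151.26789903996195)) 30 [583. -10. 151.] -0.5 10.2 0.4 -0.0717 0.0145 -0.0856
0.75
(0.0, np.float64(-57.62910969870121), np.float64(196.74460466799547)) 40 [586.  14. 197.] -0.5 0.2 0.4 -0.1012 0.0380 -0.1205
(0.0, np.float64(-57.62910969870121), np.float64(196.74460466799547)) 30 [586.  14. 197.] -0.5 10.2 0.4 -0.1012 0.0380 -0.1205
1.0
(0.0, np.float64(-22.51176124903749), np.float64(235.9991981604928)) 40 [590.  49. 236.] -0.5 0.2 0.4 -0.1268 0.0727 -0.1508
(0.0, np.float64(-22.51176124903749), np.float64(235.9991981604928)) 30 [590.  49. 236.] -0.5 10.2 0.4 -0.1268 0.0727 -0.1508
1.15
(0.0, np.float64(3.32235381617523), np.float64(255.33178987572677)) 40 [593.  75. 255.] -0.5 0.2 0.4 -0.1395 0.0983 -0.1658
(0.0, np.float64(3.32235381617523), np.float64(255.33178987572677)) 30 [593.  75. 255.] -0.5 10.2 0.4 -0.1395 0.0983 -0.1658
```

move_arm:
  motion: "0 0 0 -0.008 0 -0.01 0;0 0 0 -0.016 0.001 -0.02 0;0 0 0 -0.024 0.001 -0.03 0;0 0 0 -0.032 0.001 -0.039 0;0 0 0 -0.04 0.002 -0.048 0;0 0 0 -0.051 0.005 -0.061 0;0 0 0 -0.061 0.009 -0.073 0;0 0 0 -0.072 0.014 -0.086 0"

```text
time: 5.2
position: [581.1, -9.5, 151.5]
eef_rot: [[-0.761, 0.11, 0.639], [0.076, 0.994, -0.081], [-0.644, -0.013, -0.765]]
wrist_force: [-3.0, 0.4, -1.9]
width: 0.5
grip_force: 1.9
```

```bash
python3 arc.py 0 0.5 .75 1 1.15
python3 - <<'E'
from h import *
a=camera('side')[90:290,180:360];b=camera('scene')[110:300,230:410]
f=lambda i:cv2.resize(i,(390,390*i.shape[0]//i.shape[1]),interpolation=cv2.INTER_CUBIC)
a,b=f(a),f(b);h=min(len(a),len(b));cv2.imwrite('pics/p2.png',np.hstack([a[:h],b[:h]]))
E
```

```text
t 5.2 world [581.1  -9.5 151.5] loc [ -2.3 -81.6 151.5] z [ 0.639 -0.081 -0.765] F [-3.   0.4 -1.9] j [ 63.6  42.  -87.6 136.8 104.1  51.   -8. ] w 0.5106397830405098
0.5
(0.0, np.float64(-81.68694376456062), np.float64(151.26789903996195)) 40 [583. -10. 151.] -0.5 0.1 0.5 -0.0016 -0.0001 0.0016
(0.0, np.float64(-81.68694376456062), np.float64(151.26789903996195)) 30 [583. -10. 151.] -0.6 10.1 0.5 -0.0016 -0.0001 0.0016
0.75
(0.0, np.float64(-57.62910969870121), np.float64(196.74460466799547)) 40 [586.  14. 197.] -0.5 0.1 0.5 -0.0311 0.0234 -0.0334
(0.0, np.float64(-57.62910969870121), np.float64(196.74460466799547)) 30 [586.  14. 197.] -0.6 10.1 0.5 -0.0311 0.0234 -0.0334
1.0
(0.0, np.float64(-22.51176124903749), np.float64(235.9991981604928)) 40 [590.  49. 236.] -0.5 0.1 0.5 -0.0567 0.0580 -0.0637
(0.0, np.float64(-22.51176124903749), np.float64(235.9991981604928)) 30 [590.  49. 236.] -0.6 10.1 0.5 -0.0567 0.0580 -0.0637
1.15
(0.0, np.float64(3.32235381617523), np.float64(255.33178987572677)) 40 [593.  75. 255.] -0.5 0.1 0.5 -0.0693 0.0836 -0.0788
(0.0, np.float64(3.32235381617523), np.float64(255.33178987572677)) 30 [593.  75. 255.] -0.6 10.1 0.5 -0.0693 0.0836 -0.0788
```

View pics/p2.png

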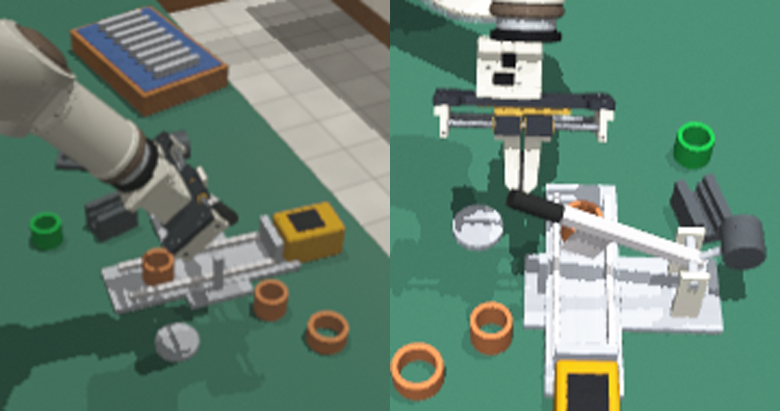

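The arm is up at about 0.5 rad, resting on the fingers, with the bush untouched. I'll continue along the arc past the balance point.

move_arm:
  motion: "0 0 0 -0.008 0.005 -0.009 0;0 0 0 -0.016 0.011 -0.018 0;0 0 0 -0.023 0.017 -0.026 0;0 0 0 -0.03 0.023 -0.033 0;0 0 0 -0.037 0.032 -0.041 0;0 0 0 -0.044 0.041 -0.049 0;0 0 0 -0.05 0.049 -0.056 0;0 0 0 -0.056 0.058 -0.063 0"

```text
time: 6.1
position: [588.6, 50.0, 233.6]
eef_rot: [[-0.762, 0.109, 0.639], [0.075, 0.994, -0.08], [-0.643, -0.013, -0.765]]
wrist_force: [-7.6, 2.4, -4.7]
width: 0.2
grip_force: 3.7
```

```bash
python3 arc.py 0 1.1
```

```text
t 6.1 world [588.6  50.  233.6] loc [ -1.4 -21.5 233.6] z [ 0.639 -0.08  -0.765] F [-7.6  2.4 -4.7] j [ 64.4  14.1 -87.8 130.8  75.4  31.3   3.4] w 0.15809628682947421
1.1
(0.0, np.float64(-5.651193296379056), np.float64(249.29331371026257)) 40 [592.  66. 249.] -0.5 0.0 0.6 -0.0113 0.0157 -0.0113
(0.0, np.float64(-5.651193296379056), np.float64(249.29331371026257)) 30 [592.  66. 249.] -0.5 10.0 0.5 -0.0113 0.0157 -0.0113
```

move_arm:
  motion: "0 0 0 -0.004 0.006 -0.004 0;0 0 0 -0.008 0.012 -0.008 0;0 0 0 -0.011 0.018 -0.011 0;0 0 0 -0.014 0.025 -0.013 0;0 0 0 -0.014 0.025 -0.013 0;0 0 0 -0.014 0.025 -0.013 0"

```text
time: 6.7
position: [592.3, 73.8, 250.9]
eef_rot: [[-0.763, 0.11, 0.637], [0.074, 0.994, -0.083], [-0.642, -0.016, -0.767]]
wrist_force: [-18.4, 0.7, 3.7]
width: 0.4
grip_force: 9.0
```

```bash
python3 arc.py 0 1.25
python3 - <<'E'
from h import *
a=camera('side')[60:290,180:360];b=camera('scene')[70:300,230:410]
f=lambda i:cv2.resize(i,(390,390*i.shape[0]//i.shape[1]),interpolation=cv2.INTER_CUBIC)
a,b=f(a),f(b);h=min(len(a),len(b));cv2.imwrite('pics/p3.png',np.hstack([a[:h],b[:h]]))
E
```

```text
t 6.7 world [592.3  73.8 250.9] loc [ -0.4   2.5 250.9] z [ 0.637 -0.083 -0.767] F [-18.4   0.7   3.7] j [ 62.   11.  -87.6 128.5  68.3  31.8   7.3] w 0.38005420419011554
1.25
(0.0, np.float64(22.26210834799409), np.float64(266.08223626830323)) 40 [595.  93. 266.] -0.6 -0.1 0.6 -0.0103 0.0196 -0.0116
(0.0, np.float64(22.26210834799409), np.float64(266.08223626830323)) 30 [595.  93. 266.] -0.7 9.9 0.6 -0.0103 0.0196 -0.0116
```

View pics/p3.png

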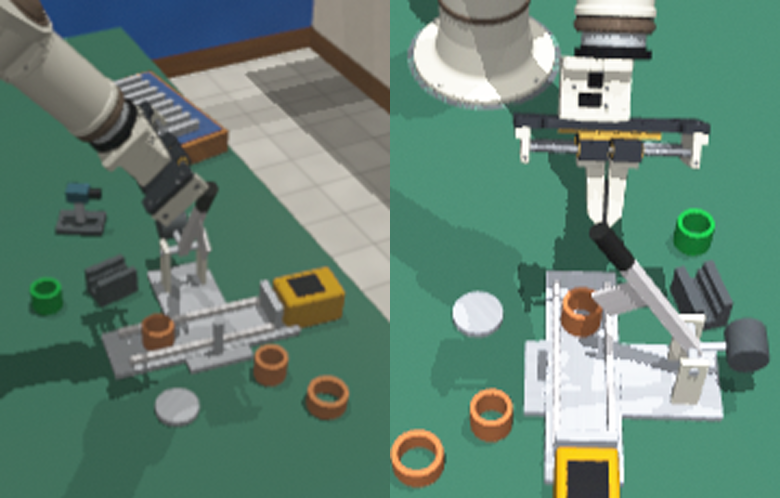

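```bash
python3 - <<'E'
from h import *
# sleeve end centre in scene & side crops
f=180/390
z1=np.array([230+602*f,70+235*f]);z2=np.array([180+208*f,60+186*f])
k1=np.array([230+637*f,70+265*f])
for th in np.arange(.6,1.5,.1):
    P=L2W(Q,[(0,120-r*np.cos(th),85+r*np.sin(th)) for r in(233,175)])
    print(round(th,2),(proj('scene',P)-[z1,k1]).round(1).tolist(),(proj('side',P[:1])-z2).round(1).tolist())
E
```

```text
0.6 [[-214.2, 17.1], [-210.2, 12.3]] [[8.9, 33.1]]
0.7 [[-207.7, 12.2], [-205.2, 8.8]] [[7.4, 25.3]]
0.8 [[-200.2, 7.5], [-199.6, 5.5]] [[5.7, 17.5]]
0.9 [[-191.9, 3.3], [-193.4, 2.5]] [[3.7, 9.9]]
1.0 [[-182.7, -0.5], [-186.7, -0.1]] [[1.6, 2.4]]
1.1 [[-172.9, -3.7], [-179.5, -2.3]] [[-0.7, -4.6]]
1.2 [[-162.5, -6.4], [-171.9, -4.2]] [[-3.0, -11.1]]
1.3 [[-151.7, -8.4], [-164.1, -5.6]] [[-5.4, -17.1]]
1.4 [[-140.7, -9.7], [-156.2, -6.5]] [[-7.9, -22.5]]
```

Fit says the guard is at about 1.0 rad, past the balance range, and pinned by the fingers pressing on it along local +x. I'll back off a little at first, then fully.

move_arm:
  motion: "0 0 0 0.002 0.004 -0.003 0;0 0 0 0.005 0.007 -0.006 0;0 0 0 0.008 0.008 -0.008 0;0 0 0 0.015 0.008 -0.014 0;0 0 0 0.03 0.006 -0.026 0;0 0 0 0.05 0.004 -0.043 0;0 0 0 0.05 0.004 -0.043 0;0 0 0 0.05 0.004 -0.043 0"

```text
time: 7.6
position: [530.7, 85.7, 256.9]
eef_rot: [[-0.756, 0.109, 0.646], [0.075, 0.994, -0.08], [-0.651, -0.012, -0.759]]
wrist_force: [-0.5, 0.5, -0.0]
width: 0.3
grip_force: 0.0
```

```bash
python3 - <<'E'
from h import *
where()
for p,t in [((-140,0,260),0),((-140,0,120),0)]:row(p,t)
print([r for r in recognise('free_end','scene')][:1] if camera('scene') is not None else 0)
a=camera('side')[60:290,180:360];b=camera('scene')[70:300,230:410]
f=lambda i:cv2.resize(i,(390,390*i.shape[0]//i.shape[1]),interpolation=cv2.INTER_CUBIC)
a,b=f(a),f(b);h=min(len(a),len(b));cv2.imwrite('pics/p4.png',np.hstack([a[:h],b[:h]]))
E
```

```text
t 7.6 world [530.7  85.7 256.9] loc [-63.    7.4 256.9] z [ 0.646 -0.08  -0.759] F [-0.5  0.5 -0. ] j [ 43.4 -12.9 -62.5 134.7  25.7  16.6  39.4] w 0.28874558170869313
(-140, 0, 260) 0 [453.  87. 260.] -0.6 40.6 0.4 0.0565 -0.0072 -0.0525
(-140, 0, 120) 0 [453.  87. 120.] -0.6 40.6 0.4 0.1476 -0.0055 0.0539
[{'centre': [376.1, 202.3], 'score': 0.84}]
```

View pics/p4.png

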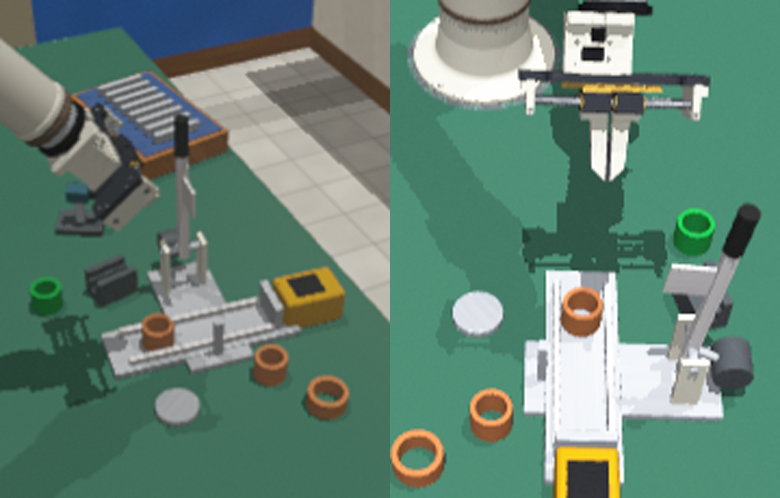

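The guard stands at its raised stop, with the sleeve at scene crop (745,225), and the bush hasn't moved. Next I'll go behind the bush.

```bash
python3 -c "
from h import *
row((-150,-4,180),8);row((-148,-4,100),8);row((-148,-4,30),8)"
```

```text
(-150, -4, 180) 8 [443.  84. 180.] -0.4 32.3 0.2 0.1164 -0.0103 -0.0002
(-148, -4, 100) 8 [445.  84. 100.] -0.4 32.3 0.2 0.1665 -0.0097 0.0621
(-148, -4, 30) 8 [445.  84.  30.] -0.4 32.3 0.2 0.2117 -0.0091 0.1155
```

move_arm:
  motion: "0 16 0 0.06 -0.005 0 0;0 32 0 0.116 -0.01 0 0;0 32 0 0.116 -0.01 0 0;0 32 0 0.116 -0.01 0 0;0 32 0 0.116 -0.01 0 0;0 32 0 0.142 -0.01 0.031 0;0 32 0 0.166 -0.01 0.062 0;0 32 0 0.166 -0.01 0.062 0"

```text
time: 8.6
position: [439.8, 82.4, 95.2]
eef_rot: [[-0.985, 0.113, 0.13], [0.112, 0.994, -0.02], [-0.132, -0.005, -0.991]]
wrist_force: [-1.6, -0.0, -0.6]
width: 0.2
grip_force: 0.0
```

```bash
python3 -c "
from h import *
where();row((-148,-4,100),8);row((-148,-4,30),8);row((-120,-4,30),8)"
```

```text
t 8.6 world [439.8  82.4  95.2] loc [-152.9   -6.    95.2] z [ 0.13  -0.02  -0.991] F [-1.6 -0.  -0.6] j [ 23.4  15.4 -44.5 127.9  24.5  36.6  44.8] w 0.24414540459490178
(-148, -4, 100) 8 [445.  84. 100.] -0.3 -0.4 -0.1 -0.0055 0.0020 -0.0042
(-148, -4, 30) 8 [445.  84.  30.] -0.3 -0.4 -0.1 0.0037 0.0023 0.0652
(-120, -4, 30) 8 [473.  81.  30.] -0.3 -0.4 -0.1 -0.0240 0.0024 0.0689
```

move_arm:
  motion: "0 0 0 0.002 0.002 0.035 0;0 0 0 0.004 0.002 0.065 0;0 0 0 0.004 0.002 0.065 0;0 0 0 -0.01 0.002 0.067 0;0 0 0 -0.018 0.002 0.068 0;0 0 0 -0.024 0.002 0.069 0;0 0 0 -0.024 0.002 0.069 0"

```text
time: 9.3
position: [480.0, 81.0, 36.0]
eef_rot: [[-0.983, 0.114, 0.142], [0.113, 0.993, -0.021], [-0.144, -0.004, -0.99]]
wrist_force: [-0.9, 0.4, 0.1]
width: 0.1
grip_force: 0.0
```

```bash
python3 - <<'E'
from h import *
where()
for x in(-60,0,30,38,42):row((x,-4,30),8)
a=camera('side')[140:270,200:360];b=camera('scene')[140:270,250:410]
f=lambda i:cv2.resize(i,None,fx=2.4,fy=2.4,interpolation=cv2.INTER_CUBIC)
cv2.imwrite('pics/p5.png',np.hstack([f(a),f(b)]))
E
```

```text
t 9.3 world [480.  81.  36.] loc [-112.7   -2.9   36. ] z [ 0.142 -0.021 -0.99 ] F [-0.9  0.4  0.1] j [ 16.2  25.1 -36.6 125.7  36.9  31.3  35.2] w 0.11140881071360559
(-60, -4, 30) 8 [532.  74.  30.] -0.3 0.3 -0.1 -0.0513 -0.0009 0.0135
(0, -4, 30) 8 [592.  67.  30.] -0.3 0.3 -0.1 -0.1107 -0.0007 0.0222
(30, -4, 30) 8 [622.  64.  30.] -0.3 0.3 -0.1 -0.1404 -0.0006 0.0265
(38, -4, 30) 8 [630.  63.  30.] -0.3 0.3 -0.1 -0.1483 -0.0006 0.0276
(42, -4, 30) 8 [634.  63.  30.] -0.3 0.3 -0.1 -0.1523 -0.0006 0.0282
```

View pics/p5.png

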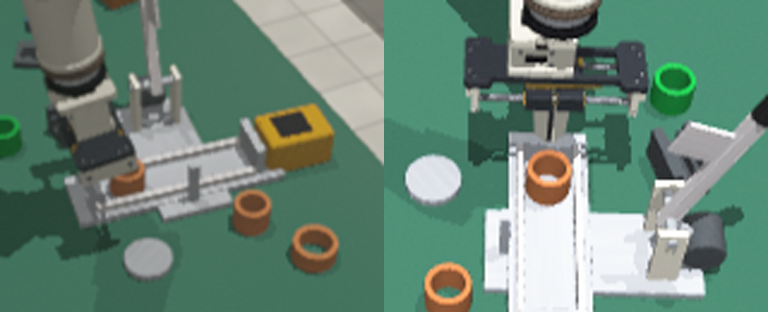

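The fingers are directly behind the bush, between the rails, and both posts are clear of the gripper. Now I'll push slowly.

move_arm:
  motion: "0 0 0 -0.006 0 0.006 0;0 0 0 -0.014 0 0.008 0;0 0 0 -0.023 0 0.0095 0;0 0 0 -0.033 0 0.011 0;0 0 0 -0.043 0 0.0125 0;0 0 0 -0.053 0 0.014 0;0 0 0 -0.062 0 0.015 0;0 0 0 -0.07 0 0.016 0"

```text
time: 10.2
position: [549.5, 72.9, 28.4]
eef_rot: [[-0.984, 0.113, 0.139], [0.111, 0.994, -0.021], [-0.14, -0.005, -0.99]]
wrist_force: [-0.5, -0.1, -0.4]
width: 0.6
grip_force: 0.0
```

```bash
python3 - <<'E'
from h import *
where()
for x in(0,30,38,42):row((x,-4,30),8)
camera('scene');print([(r['centre'],r['score']) for r in recognise('bush','scene')])
for x in (-80,-20,0,75):print(x,proj('scene',L2W(Q,[(x,0,32)])))
E
```

```text
t 10.2 world [549.5  72.9  28.4] loc [-42.8  -3.1  28.4] z [ 0.139 -0.021 -0.99 ] F [-0.5 -0.1 -0.4] j [ 16.4  31.3 -35.2 116.8  37.8  34.9  39. ] w 0.5596192515125465
(0, -4, 30) 8 [592.  67.  30.] -0.3 0.1 -0.1 -0.0426 -0.0008 0.0044
(30, -4, 30) 8 [622.  64.  30.] -0.3 0.1 -0.1 -0.0723 -0.0007 0.0087
(38, -4, 30) 8 [630.  63.  30.] -0.3 0.1 -0.1 -0.0802 -0.0007 0.0098
(42, -4, 30) 8 [634.  63.  30.] -0.3 0.1 -0.1 -0.0842 -0.0007 0.0103
[([277.1, 258.4], 0.93), ([243.1, 277.1], 0.8), ([368.8, 179.1], 0.73), ([331.7, 247.9], 0.35)]
-80 [[319.05808644 214.78478671]]
-20 [[319.56638121 233.58275731]]
0 [[319.7414974  240.07108493]]
75 [[320.42512425 265.46038792]]
```

move_arm:
  motion: "0 0 0 -0.01 0 0 0;0 0 0 -0.02 0 0 0;0 0 0 -0.03 0 0.001 0;0 0 0 -0.04 0 0.003 0;0 0 0 -0.05 0 0.0045 0;0 0 0 -0.06 0 0.006 0;0 0 0 -0.068 0 0.007 0;0 0 0 -0.072 0 0.0075 0"

```text
time: 11.1
position: [621.4, 64.8, 31.0]
eef_rot: [[-0.984, 0.113, 0.139], [0.111, 0.994, -0.021], [-0.141, -0.005, -0.99]]
wrist_force: [0.8, 0.7, -0.1]
width: 0.5
grip_force: 0.0
```

```bash
python3 - <<'E'
from h import *
where()
for x in(38,42):row((x,-4,31),8)
a=camera('side')[140:270,200:360];b=camera('scene')[160:290,250:410]
f=lambda i:cv2.resize(i,None,fx=2.4,fy=2.4,interpolation=cv2.INTER_CUBIC)
cv2.imwrite('pics/p6.png',np.hstack([f(a),f(b)]))
E
```

```text
t 11.1 world [621.4  64.8  31. ] loc [29.6 -3.2 31. ] z [ 0.139 -0.021 -0.99 ] F [ 0.8  0.7 -0.1] j [ 16.8  36.7 -35.  106.9  37.2  39.8  43.7] w 0.454870043318599
(38, -4, 31) 8 [630.  63.  31.] -0.3 0.1 -0.1 -0.0083 -0.0007 0.0012
(42, -4, 31) 8 [634.  63.  31.] -0.3 0.1 -0.1 -0.0123 -0.0007 0.0018
```

View pics/p6.png

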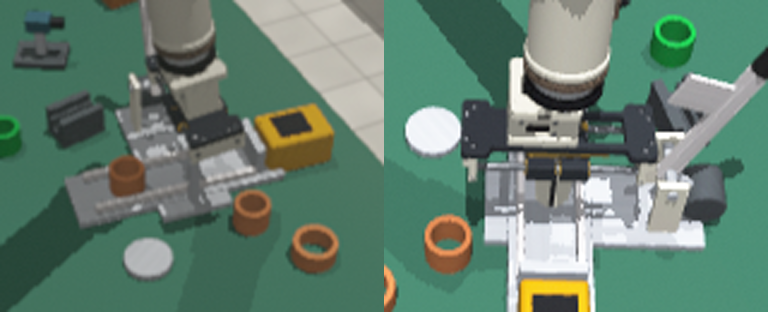

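In the side view a bronze bush still shows near its old place at crop (127,175), so I'll measure before moving on.

```bash
python3 - <<'E'
from h import *
im=camera('side')
c,sn=np.cos(Q[2]),np.sin(Q[2])
for r in silhouettes('bush','side'):
    u=r['centre'];w=ray_z('side',u,32);d=w[:2]-Q[:2]
    ys,xs=np.where(r['pixels']);print(np.round(u),round(r['score'],2),'loc',np.round([c*d[0]+sn*d[1],-sn*d[0]+c*d[1]]),r['pixels'].sum(),xs.min(),xs.max(),ys.min(),ys.max())
s0=cv2.imread('pics/side0.png')
d=cv2.absdiff(im,s0)[195:235,235:275].max(2);print((d>30).sum(), d.max())
print('tcp px',proj('side',[state()['position']]))
cv2.imwrite('pics/p7.png',cv2.resize(np.hstack([s0[170:250,220:330],im[170:250,220:330]]),None,fx=3.6,fy=3.6,interpolation=cv2.INTER_CUBIC))
E
```

```text
[327. 241.] 0.6 loc [ 101. -192.] 318 321 340 233 252
[251. 215.] 0.58 loc [-88.  -7.] 210 245 259 205 222
737 129
tcp px [[284.07004232 206.9526554 ]]
```

View pics/p7.png

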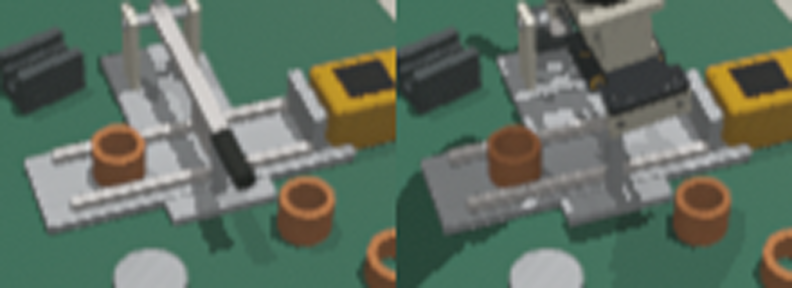

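```bash
python3 - <<'E'
from h import *
print('p4 tip obs (330.6,153)',proj('scene',[(530.7,85.7,256.9)]))
print('p5 tip obs ~(320,199)',proj('scene',[(480,81,36)]))
print('p1 tip obs ~(286,213)',proj('scene',[(524.6,-19.6,39.5)]))
print('now',proj('scene',[state()['position']]), proj('side',[state()['position']]))
im=camera('scene');wr=camera('wrist');sd=camera('side')
f=lambda i,w:cv2.resize(i,(w,w*i.shape[0]//i.shape[1]),interpolation=cv2.INTER_CUBIC)
a=f(im[190:290,260:400],400);b=f(sd[170:270,210:350],400)
cv2.imwrite('pics/p8.png',np.vstack([np.hstack([a,b]),np.hstack([f(wr,400),np.zeros((300,400,3),np.uint8)])])[:600])
# bronze pixels near lane
for n,i,P in(('scene',im,(240,200,400,290)),('side',sd,(230,180,310,240))):
    h=cv2.cvtColor(i,cv2.COLOR_BGR2HSV);m=(h[...,0]>4)&(h[...,0]<16)&(h[...,1]>110)&(h[...,2]>50)
    n_,l,st,ce=cv2.connectedComponentsWithStats(m.astype(np.uint8))
    print(n,[(ce[k].round().tolist(),int(st[k,4])) for k in range(1,n_) if st[k,4]>25])
E
```

```text
p4 tip obs (330.6,153) [[329.33200823 163.61102661]]
p5 tip obs ~(320,199) [[317.82623923 204.0084433 ]]
p1 tip obs ~(286,213) [[282.19850064 219.36008973]]
now [[318.72406667 249.5958442 ]] [[284.07004232 206.9526554 ]]
scene [([518.0, 289.0], 1466), ([276.0, 261.0], 349), ([242.0, 281.0], 376), ([14.0, 286.0], 469), ([34.0, 312.0], 479), ([20.0, 338.0], 700)]
side [([437.0, 173.0], 3335), ([235.0, 126.0], 420), ([252.0, 213.0], 197), ([304.0, 228.0], 235), ([331.0, 243.0], 257), ([462.0, 368.0], 846), ([491.0, 388.0], 457), ([447.0, 408.0], 462), ([488.0, 417.0], 108)]
```

View pics/p8.png

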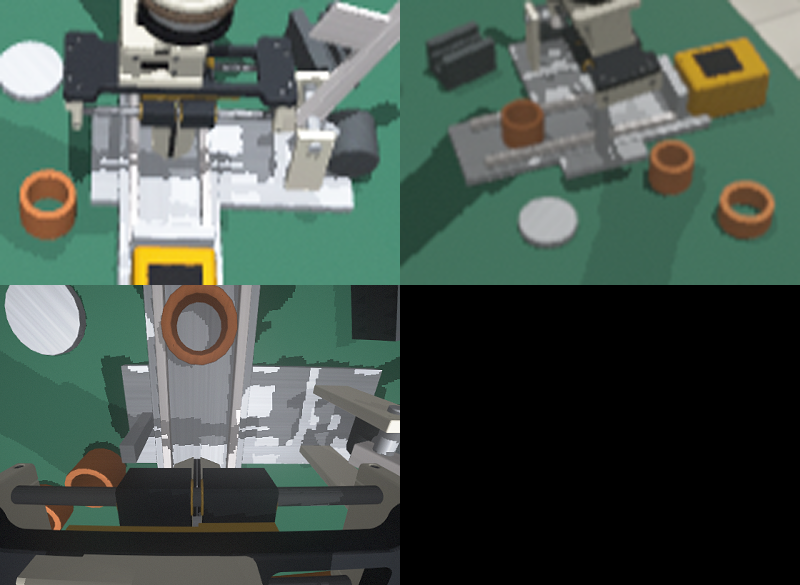

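The wrist view shows the bush still at its start and undisturbed, behind the hand. So the fingers passed over it, and the visible tips look shorter than the TCP. I'll check that numerically.

```bash
python3 - <<'E'
from h import *
k=get_calibration('wrist');T=np.array(k['tool_from_camera']);print(T.round(2))
C=np.linalg.inv(T)
for z in(0,-10,-19,-25,-30,-40):
  p=(C@np.array([[x,0,z,1] for x in(-9.5,0,9.5)]).T)[:3].T
  print(z,cv2.projectPoints(p,np.zeros(3),np.zeros(3),k['intrinsics'],k['dist'])[0][:,0].round().tolist())
# bush and slideway features seen by wrist -> world pose check
s=state();R=s['eef_rot'];
def wp(P):
  t=(R.T@(np.float64(P)-s['position']).T).T;p=(C@np.c_[t,np.ones(len(t))].T)[:3].T
  return cv2.projectPoints(p,np.zeros(3),np.zeros(3),k['intrinsics'],k['dist'])[0][:,0].round().tolist()
print('bush top centre, obs (280,56)',wp(L2W(Q,[(-80,0,52)])))
print('base plate? block top obs (59,45)',wp(L2W(Q,[(-92,-130,12)])))
E
```

```text
[[  -0.     -0.96   -0.29   79.85]
 [   1.     -0.     -0.      0.95]
 [   0.     -0.29    0.96 -185.65]
 [   0.      0.      0.      1.  ]]
0 [[274.0, 253.0], [274.0, 240.0], [274.0, 227.0]]
-10 [[274.0, 260.0], [274.0, 247.0], [274.0, 233.0]]
-19 [[274.0, 267.0], [274.0, 253.0], [274.0, 238.0]]
-25 [[274.0, 271.0], [274.0, 257.0], [274.0, 242.0]]
-30 [[274.0, 276.0], [274.0, 261.0], [274.0, 246.0]]
-40 [[274.0, 285.0], [274.0, 269.0], [274.0, 254.0]]
bush top centre, obs (280,56) [[280.0, 62.0]]
base plate? block top obs (59,45) [[58.0, 46.0]]
```

The numbers agree: the physical finger tips end about 20–25 mm short of the nominal TCP, so the fingers cleared the bush top. To get low without the gripper body hitting the rest post, I'll turn the hand 90°. The bush's rear wall will sit between the slightly open fingers, and the rear pad will push.

```bash
cat >> h.py <<'E'
def row2(loc,t):
    s=state();R0=s['eef_rot'];w=L2W(Q,loc)[0];d=R0.T@(w-s['position'])/1000
    rv=Ro.from_matrix(R0.T@ori(t)@Ro.from_euler('z',-90,degrees=True).as_matrix()).as_rotvec(degrees=True)
    print(loc,t,w.round(),' '.join(f'{v:.1f}' for v in rv),' '.join(f'{v:.4f}' for v in d))
E
python3 -c "
from h import *
row((30,-4,120),8);row2((-101,0,140),3);row2((-101,0,140),0)"
```

```text
(30, -4, 120) 8 [622.  64. 120.] -0.3 0.0 -0.0 -0.0143 -0.0013 -0.0878
(-101, 0, 140) 3 [492.  83. 140.] -4.2 3.7 -90.0 0.1126 0.0024 -0.1260
(-101, 0, 140) 0 [492.  83. 140.] -6.6 6.1 -89.9 0.1126 0.0024 -0.1260
```

move_arm:
  motion: "0 0 0 -0.007 0 -0.045 0;0 0 0 -0.014 0 -0.088 0;0 0 0 0.03 0.001 -0.1 0;0 0 0 0.07 0.002 -0.112 0;0 0 0 0.113 0.002 -0.126 0;-4 4 -90 0.113 0.002 -0.126 0.02;-4 4 -90 0.113 0.002 -0.126 0.02;-4 4 -90 0.113 0.002 -0.126 0.02"

```text
time: 12.25
position: [491.5, 81.8, 140.4]
eef_rot: [[-0.935, -0.335, 0.118], [-0.338, 0.941, -0.005], [-0.109, -0.045, -0.993]]
wrist_force: [0.6, 0.5, -0.2]
width: 17.8
grip_force: 0.0
```

```bash
python3 -c "
from h import *
where();row2((-101,0,140),3)"
```

```text
t 12.25 world [491.5  81.8 140.4] loc [-101.4   -0.8  140.4] z [ 0.118 -0.005 -0.993] F [ 0.6  0.5 -0.2] j [ 31.8  18.5 -52.7 118.9  24.2  45.7  74.7] w 17.815175049010573
(-101, 0, 140) 3 [492.  83. 140.] -3.1 2.5 -63.9 -0.0007 0.0005 0.0005
```

move_arm:
  motion: "0 0 69 0 0 0 0.02;0 0 69 0 0 0 0.02;0 0 69 0 0 0 0.02;0 0 69 0 0 0 0.02;0 0 69 0 0 0 0.02;0 0 69 0 0 0 0.02;0 0 69 0 0 0 0.02;0 0 69 0 0 0 0.02"

```text
time: 13.05
position: [491.6, 82.1, 140.0]
eef_rot: [[-0.641, 0.758, 0.117], [0.763, 0.646, -0.004], [-0.079, 0.087, -0.993]]
wrist_force: [-0.6, -1.6, -0.1]
width: 19.9
grip_force: 0.0
```

```bash
sed -i "s/'z',-90/'z',90/" h.py; python3 -c "
from h import *
where();row2((-101,0,100),3)"
```

```text
t 13.05 world [491.6  82.1 140. ] loc [-101.3   -0.5  140. ] z [ 0.117 -0.004 -0.993] F [-0.6 -1.6 -0.1] j [ 20.   15.  -38.4 119.1  16.7  43.7  11.8] w 19.924888531051042
(-101, 0, 100) 3 [492.  83. 100.] 3.7 1.0 46.6 0.0032 -0.0029 0.0398
```

move_arm:
  motion: "4 1 47 0.003 -0.003 0.02 0.02;4 1 47 0.003 -0.003 0.03 0.02;4 1 47 0.003 -0.003 0.04 0.02;4 1 47 0.003 -0.003 0.04 0.02;4 1 47 0.003 -0.003 0.04 0.02;4 1 47 0.003 -0.003 0.04 0.02;4 1 47 0.003 -0.003 0.04 0.02"

```text
time: 13.75
position: [492.4, 82.4, 99.8]
eef_rot: [[0.113, 0.992, 0.048], [0.994, -0.113, -0.008], [-0.002, 0.048, -0.999]]
wrist_force: [0.2, 1.0, 0.3]
width: 19.8
grip_force: 0.0
```

```bash
cat > wb.py <<'E'
from h import *
where()
s=state();im=camera('wrist');cv2.imwrite('pics/w.png',im);k=get_calibration('wrist');T=np.array(k['tool_from_camera'])
def wl(uv,z):
    p=cv2.undistortPoints(np.float64([[uv]]),k['intrinsics'],k['dist'])[0,0]
    R=s['eef_rot'];C=s['position']+R@T[:3,3];d=R@T[:3,:3]@np.r_[p,1];w=C+d*(z-C[2])/d[2]
    c,sn=np.cos(Q[2]),np.sin(Q[2]);e=w[:2]-Q[:2];return np.round([c*e[0]+sn*e[1],-sn*e[0]+c*e[1]],1)
h=cv2.cvtColor(im,cv2.COLOR_BGR2HSV);m=(h[...,0]>4)&(h[...,0]<16)&(h[...,1]>110)&(h[...,2]>50)
n,l,st,ce=cv2.connectedComponentsWithStats(m.astype(np.uint8))
for i in range(1,n):
    if st[i,4]>150:
        x,y,w,hh=st[i,:4];print(st[i].tolist(),'centre top',wl(ce[i],52),'left',wl((x,y+hh/2),52),'right',wl((x+w,y+hh/2),52),'top',wl((x+w/2,y),52),'bot',wl((x+w/2,y+hh),52))
E
python3 wb.py; python3 -c "
from h import *
for z in (70,40,25,10): row2((-101,0,z),3)"
```

```text
t 13.75 world [492.4  82.4  99.8] loc [-1.006e+02 -1.000e-01  9.980e+01] z [ 0.048 -0.008 -0.999] F [0.2 1.  0.3] j [  9.8  19.8 -27.1 117.5  14.8  43.1 -32.9] w 19.77962420732937
[266, 189, 58, 56, 840] centre top [-87.6   3.1] left [-106.7    0.5] right [-58.5  -0.4] top [-83.2  23.9] bot [-82.3 -25.2]
[419, 308, 36, 24, 601] centre top [  56.6 -107.5] left [  40.4 -108. ] right [  78.1 -110.4] top [ 56.5 -95.2] bot [  61.7 -123.7]
[426, 327, 50, 17, 580] centre top [  76.7 -130.1] left [  50.8 -127.2] right [ 105.4 -131.3] top [  75.5 -118.6] bot [  79.9 -139.9]
(-101, 0, 70) 3 [492.  83.  70.] -0.2 0.1 0.1 0.0002 -0.0017 0.0298
(-101, 0, 40) 3 [492.  83.  40.] -0.2 0.1 0.1 0.0002 -0.0032 0.0597
(-101, 0, 25) 3 [492.  83.  25.] -0.2 0.1 0.1 0.0003 -0.0039 0.0747
(-101, 0, 10) 3 [492.  83.  10.] -0.2 0.1 0.1 0.0003 -0.0046 0.0897
```

move_arm:
  motion: "0 0 0 0 -0.004 0.03 0.02;0 0 0 0 -0.005 0.045 0.02;0 0 0 0 -0.0055 0.06 0.02;0 0 0 0 -0.0055 0.06 0.02"

```text
time: 14.2
position: [487.9, 82.2, 37.9]
eef_rot: [[0.11, 0.993, 0.044], [0.994, -0.11, -0.008], [-0.003, 0.045, -0.999]]
wrist_force: [0.3, 0.7, 0.9]
width: 19.8
grip_force: 0.0
```

```bash
python3 wb.py|head -2; python3 -c "
from h import *
for z in (25,10): row2((-103,0,z),3)"
```

```text
t 14.2 world [487.9  82.2  37.9] loc [-105.1   -0.8   37.9] z [ 0.044 -0.008 -0.999] F [0.3 0.7 0.9] j [  7.1  25.6 -24.3 119.9  19.7  35.8 -37.2] w 19.75297186314679
[273, 212, 71, 66, 1198] centre top [-93.3   8.3] left [-108.     2.5] right [-63.    1.5] top [-86.4  23.8] bot [-84.8 -21.5]
(-103, 0, 25) 3 [490.  83.  25.] -0.4 0.1 0.1 0.0005 0.0006 0.0140
(-103, 0, 10) 3 [490.  83.  10.] -0.4 0.1 0.1 0.0005 -0.0001 0.0289
```

move_arm:
  motion: "0 0 0 0 0.001 0.005 0.02;0 0 0 0 0.001 0.01 0.02;0 0 0 0 0.001 0.014 0.02;0 0 0 0 0.001 0.014 0.02"

```text
time: 14.65
position: [491.3, 82.1, 25.3]
eef_rot: [[0.112, 0.993, 0.047], [0.994, -0.112, -0.008], [-0.002, 0.048, -0.999]]
wrist_force: [0.2, -0.0, 0.4]
width: 20.1
grip_force: 0.0
```

move_arm:
  motion: "0 0 0 0 0 0.003 0.02;0 0 0 0 0 0.006 0.02;0 0 0 0 0 0.006 0.02"

```text
time: 14.95
position: [491.5, 82.1, 19.2]
eef_rot: [[0.113, 0.993, 0.047], [0.994, -0.112, -0.008], [-0.002, 0.047, -0.999]]
wrist_force: [-0.7, -0.0, -0.7]
width: 20.3
grip_force: 0.0
```

```bash
python3 wb.py|head -2
```

```text
t 14.95 world [491.5  82.1  19.2] loc [-101.5   -0.5   19.2] z [ 0.047 -0.008 -0.999] F [-0.7 -0.  -0.7] j [  6.   27.7 -23.1 120.   21.3  33.5 -38.7] w 20.268117910346906
[268, 209, 86, 74, 2332] centre top [-91.   12.9] left [-107.9   10.7] right [-59.2   9.5] top [-84.5  31.9] bot [-82.9 -13.5]
```

move_arm:
  motion: "0 0 0 0 -0.001 0.003 0.02;0 0 0 0 -0.001 0.006 0.02;0 0 0 0 -0.001 0.009 0.02;0 0 0 0 -0.001 0.009 0.02"

```text
time: 15.4
position: [490.8, 82.1, 10.0]
eef_rot: [[0.113, 0.993, 0.047], [0.994, -0.112, -0.008], [-0.002, 0.047, -0.999]]
wrist_force: [-0.1, -0.5, -0.7]
width: 20.1
grip_force: 0.0
```

```bash
python3 wb.py|head -2
```

```text
t 15.4 world [490.8  82.1  10. ] loc [-102.1   -0.5   10. ] z [ 0.047 -0.008 -0.999] F [-0.1 -0.5 -0.7] j [  5.4  28.6 -22.4 120.3  22.   32.4 -39.4] w 20.11848273734548
[270, 218, 89, 65, 2218] centre top [-91.1  14.1] left [-107.7   12.2] right [-60.  11.] top [-84.8  29.9] bot [-83.3  -8. ]
```

The TCP is 2 mm below the plate top with no contact, so the tips really are short. I'll push gently now.

move_arm:
  motion: "0 0 0 0 0.004 0 0.02;0 0 0 0 0.008 0 0.02;0 0 0 0 0.012 0.0005 0.02;0 0 0 0 0.016 0.001 0.02;0 0 0 0 0.02 0.001 0.02;0 0 0 0 0.024 0.001 0.02;0 0 0 0 0.028 0.0015 0.02;0 0 0 0 0.032 0.0015 0.02"

```text
time: 16.25
position: [523.3, 78.6, 10.5]
eef_rot: [[0.113, 0.993, 0.047], [0.994, -0.112, -0.007], [-0.002, 0.048, -0.999]]
wrist_force: [-1.3, 0.6, -0.4]
width: 19.9
grip_force: 0.6
```

```bash
python3 wb.py|head -2
```

```text
t 16.25 world [523.3  78.6  10.5] loc [-69.5  -0.5  10.5] z [ 0.047 -0.007 -0.999] F [-1.3  0.6 -0.4] j [  6.1  30.8 -22.3 116.   22.   34.5 -37.7] w 19.92499822745565
[260, 216, 88, 67, 2353] centre top [-64.2  12.9] left [-80.3  12.8] right [-33.3  11.6] top [-57.5  30.9] bot [-56.4  -8.1]
```

The bush follows upright (now about -56). Continuing the push.

move_arm:
  motion: "0 0 0 0.001 0.008 0 0.02;0 0 0 0.002 0.017 0.001 0.02;0 0 0 0.002 0.026 0.001 0.02;0 0 0 0.002 0.035 0.002 0.02;0 0 0 0.002 0.044 0.002 0.02;0 0 0 0.002 0.053 0.0025 0.02;0 0 0 0.002 0.062 0.003 0.02;0 0 0 0.002 0.07 0.003 0.02"

```text
time: 17.1
position: [593.7, 72.5, 10.9]
eef_rot: [[0.113, 0.992, 0.047], [0.994, -0.112, -0.007], [-0.002, 0.048, -0.999]]
wrist_force: [-1.5, -0.5, 0.2]
width: 19.8
grip_force: 0.7
```

```bash
python3 wb.py|head -2
```

```text
t 17.1 world [593.7  72.5  10.9] loc [ 1.2  1.3 10.9] z [ 0.047 -0.007 -0.999] F [-1.5 -0.5  0.2] j [  6.9  35.9 -22.  106.3  21.9  39.3 -34.4] w 19.803059963442823
[259, 216, 89, 67, 2548] centre top [ 7.3 15.5] left [-10.2  14.5] right [37.4 13.2] top [12.9 32.7] bot [13.9 -6.4]
```

move_arm:
  motion: "0 0 0 0 0.008 0 0.02;0 0 0 0 0.017 0.0005 0.02;0 0 0 0 0.026 0.001 0.02;0 0 0 0 0.035 0.0015 0.02;0 0 0 0 0.043 0.002 0.02;0 0 0 0 0.049 0.002 0.02;0 0 0 0 0.053 0.0025 0.02;0 0 0 0 0.056 0.0025 0.02"

```text
time: 17.95
position: [648.8, 66.5, 11.1]
eef_rot: [[0.113, 0.993, 0.047], [0.994, -0.112, -0.007], [-0.002, 0.048, -0.999]]
wrist_force: [-1.6, -0.4, 1.5]
width: 20.0
grip_force: 0.8
```

move_arm:
  motion: "0 0 0 0 0.001 0 0.02;0 0 0 0 0.002 0 0.02;0 0 0 0 0.003 0 0.02"

```text
time: 18.25
position: [651.3, 66.1, 11.2]
eef_rot: [[0.112, 0.993, 0.047], [0.994, -0.112, -0.008], [-0.002, 0.048, -0.999]]
wrist_force: [-1.3, -0.9, -0.5]
width: 19.8
grip_force: 0.6
```

```bash
python3 wb.py|head -2
```

```text
t 18.25 world [651.3  66.1  11.2] loc [59.2  1.4 11.2] z [ 0.047 -0.008 -0.999] F [-1.3 -0.9 -0.5] j [  7.2  40.2 -21.9  97.8  21.8  43.5 -31.8] w 19.79601124841463
[259, 209, 89, 74, 3192] centre top [66.2 18.6] left [47.8 16.3] right [95.4 15.2] top [70.8 36.3] bot [72.  -6.6]
```

Right edge at about 95–96, stop face at 100. I'll creep forward until the force rises.

move_arm:
  motion: "0 0 0 0 0.001 0 0.02;0 0 0 0 0.002 0 0.02;0 0 0 0 0.003 0 0.02;0 0 0 0 0.003 0 0.02"

```text
time: 18.7
position: [652.5, 65.8, 11.1]
eef_rot: [[0.112, 0.993, 0.044], [0.994, -0.112, -0.008], [-0.003, 0.044, -0.999]]
wrist_force: [-7.1, -0.4, 3.4]
width: 20.3
grip_force: 3.3
```

move_arm:
  motion: "0 0 0 0 0.001 0 0.02;0 0 0 0 0.002 0 0.02;0 0 0 0 0.002 0 0.02"

```text
time: 19.0
position: [652.6, 65.8, 10.9]
eef_rot: [[0.112, 0.993, 0.04], [0.994, -0.112, -0.008], [-0.004, 0.041, -0.999]]
wrist_force: [-11.8, -0.4, 6.7]
width: 20.1
grip_force: 5.5
```

move_arm:
  motion: "0 0 0 0 -0.004 0 0.02;0 0 0 0 -0.009 0 0.02;0 0 0 0 -0.009 0 0.02;0 0 0 0 -0.009 0 0.02;0 0 0 0 -0.0085 -0.015 0.02;0 0 0 0 -0.008 -0.03 0.02;0 0 0 0 -0.007 -0.05 0.02"

```text
time: 19.7
position: [647.5, 66.7, 62.6]
eef_rot: [[0.113, 0.992, 0.048], [0.994, -0.112, -0.007], [-0.002, 0.048, -0.999]]
wrist_force: [0.5, -0.4, 0.6]
width: 20.0
grip_force: 0.0
```

move_arm:
  motion: "0 0 0 0 0 -0.03 0.02;0 0 0 0 -0.03 -0.06 0.02;0 0 0 0 -0.07 -0.08 0.02;0 0 0 0 -0.11 -0.1 0.02;0 0 0 0 -0.15 -0.12 0.02;0 0 0 0 -0.15 -0.12 0.02;0 0 0 0 -0.15 -0.12 0.02"

```text
time: 20.4
position: [493.8, 84.5, 176.2]
eef_rot: [[0.112, 0.992, 0.052], [0.994, -0.112, -0.008], [-0.002, 0.053, -0.999]]
wrist_force: [0.6, -0.1, 0.9]
width: 19.8
grip_force: 0.0
```

```bash
python3 wb.py; python3 - <<'E'
from h import *
c,sn=np.cos(Q[2]),np.sin(Q[2])
for cam in('scene','side'):
    im=camera(cam)
    h=cv2.cvtColor(im,cv2.COLOR_BGR2HSV);m=(h[...,0]>4)&(h[...,0]<16)&(h[...,1]>110)&(h[...,2]>50)
    n,l,st,ce=cv2.connectedComponentsWithStats(m.astype(np.uint8))
    print(cam,[(ce[k].round().tolist(),int(st[k,4])) for k in range(1,n) if st[k,4]>25],'pred bush',proj(cam,L2W(Q,[(75,0,32)])).round())
    for l in('counterweight','free_end','test_block','vee_block','holder','oil_bottle','driver'):print(l,[np.round(r['centre']).tolist() for r in recognise(l,cam)][:1])
P=[(0,120-205*np.cos(1.92),85+205*np.sin(1.92))]
print('free_end pred',proj('scene',L2W(Q,P)),proj('side',L2W(Q,P)))
E
```

```text
t 20.4 world [493.8  84.5 176.2] loc [-99.5   2.1 176.2] z [ 0.052 -0.008 -0.999] F [ 0.6 -0.1  0.9] j [ 13.   13.4 -30.2 113.7  10.1  52.3 -28.9] w 19.82827174952334
[404, 170, 42, 43, 637] centre top [72.8  3.7] left [48.4  3.3] right [97.7  2.8] top [69.3 27.2] bot [ 76.7 -22.2]
[419, 309, 26, 30, 548] centre top [ 110.9 -174.1] left [  93.2 -174.4] right [ 129.6 -176.8] top [ 107.1 -152.1] bot [ 115.7 -200.1]
scene [([518.0, 289.0], 1465), ([276.0, 261.0], 347), ([321.0, 260.0], 210), ([242.0, 281.0], 376), ([14.0, 286.0], 468), ([34.0, 312.0], 479), ([20.0, 338.0], 699)] pred bush [[320. 265.]]
counterweight [[386.0, 242.0]]
free_end [[389.0, 204.0]]
test_block [[270.0, 217.0]]
vee_block [[366.0, 206.0]]
holder [[442.0, 206.0]]
oil_bottle [[117.0, 233.0]]
driver [[143.0, 196.0]]
side [([428.0, 169.0], 3528), ([218.0, 112.0], 87), ([274.0, 127.0], 186), ([252.0, 134.0], 47), ([296.0, 202.0], 194), ([304.0, 228.0], 241), ([331.0, 243.0], 260), ([462.0, 368.0], 848), ([491.0, 388.0], 458), ([447.0, 408.0], 460), ([488.0, 417.0], 108)] pred bush [[297. 203.]]
counterweight [[263.0, 244.0]]
free_end [[258.0, 162.0]]
test_block [[263.0, 247.0]]
vee_block [[231.0, 188.0]]
holder [[210.0, 162.0]]
oil_bottle [[348.0, 337.0]]
driver [[289.0, 352.0]]
free_end pred [[415.03562977 181.01089919]] [[257.37940075 115.91117961]]
```

```bash
python3 -c "
from rig import *
print(close_job())"
```

```text
the job is handed in; nothing more can be done
None
```

The guard arm stays raised by itself and the bush rests against the end stop, pushed upright through the open gate. The bystanders I measured haven't moved, and I handed the job in at about 21 s.

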